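# Cover the beaker and hold the camera mirror on its marker

### The arm

A 6-joint arm with a two-finger parallel gripper is mounted at the origin on the work surface; the furniture and walls round the work are solid. World frame = base frame: x ahead of the robot, y to its left, z up, the work surface at z = 0. Lengths are in m, angles in rad, forces in N, time in s.
With the tool pointing down it reaches from about 0.375 to 0.925 m from the base axis. Payload 5.7 kg.
Tool frame: the origin (TCP) lies midway between the tips of the shut fingers; the grasp point (between the pads) lies 19 mm behind it; z points along the fingers, y is the direction in which the jaws open and shut (so a half turn about z gives the same grasp; the last joint's range is limited). The gripper opens to 88 mm and grips with 3 to 60 N. Pads are 20 mm wide; open, the fingers measure 115 mm over their backs; the gripper's body (75 mm by 178 mm) begins 61 mm behind the grasp point.
Start: joints at [0.99, 0.359, 1.51, -0, 1.272, -0.115], TCP at [0.269, 0.536, 0.19] pointing down, gripper open.
Joint ranges: [-2.97, 2.97], [-1.01, 2.36], [0.21, 2.38], [-0.96, 4.11], [0.2, 2.71], [-2.98, 2.98]. Speed limits (rad/s): [2.39, 2.39, 3.14, 3.14, 3.14, 3.14].

### API

Orientations are given as a unit quaternion [w, x, y, z].
In Python, from rig import move_to, move_l, move_joints, release, grab, dwell, inverse_kinematics, snapshot, IKError, finish_job, get_t, get_qpos, get_qd, get_joint_torque, get_tool_pos, get_orientation, get_contact_force, get_wrist_torque, get_opening gives the robot as it stands. Calls block until the motion is done:
- move_to(position, orientation): joint-space move of the TCP to a pose.
- move_l(position, attitude=None, vel=0.15): straight line of the TCP; attitude=None keeps the orientation; vel is the mean speed in m/s.
- move_joints(angles): joint-space move.
- release() and grab(): open the fingers fully, or close them until they stop; the grip force is fixed at half the most.
- dwell(seconds).
- inverse_kinematics(position, orientation): joint angles nearest the present ones, or None.
- snapshot(name): name is "side" or "top"; returns a dict with "frame" (420x560x3 uint8, blue, green, red), "camera_matrix" (3x3 intrinsics, pixels), "pose" (4x4, takes a point from camera to world coordinates). Camera axes: x right, y down, z forward; pixel columns grow to the right and rows downward; lengths in m; the calibration is good to about 2 mm. A picture is of the moment at which its call begins. There is no depth.
A pose or a line that the arm cannot do raises IKError and nothing moves.
- finish_job(): hands the job in, once; it reports no verdict.
Readings, each from a call of its own:
- get_t(): time.
- get_qpos(): joint angles.
- get_qd(): joint speeds.
- get_joint_torque(): joint torques, N m.
- get_tool_pos(): TCP position.
- get_orientation(): TCP orientation.
- get_contact_force(): force on the tool from outside, world axes, zero at the start.
- get_wrist_torque(): the same for the moment, N m.
- get_opening(): opening from 0.0 (shut) to 1.0 (fully open).
Only numpy, scipy, OpenCV 4.12 (cv2) and the standard library are available. Lean on these libraries where they do the work, as an engineer would, in place of code of your own. Each camera call takes 0.05 s, during which the arm holds its last target.

### The job

Set the loose cover onto the beaker, placing it rather than dropping it, so that it sits level with its plug inside the rim, and let go of it. Then take the blue fin of the spring-loaded mirror head and turn the mirror until the green marker knob of the cover appears in the middle of the upward-looking camera's view, and finish while still gripping the fin and holding that angle steady. Leave the beaker, the two loose vials, the timer and the yellow box where they stand.

Things in the scene. Friction and masses are not known exactly. Their poses are not given: they have to be found in the camera images.
- cover_mark (a point): Centre of the cover's green marker knob: the marker to be seen, and the place to grasp. Knob 20 mm across, 24 high. 24 mm below this point is the underside of a white disc (66 mm across, 4 thick); under it a chamfered plug, 37 mm across, 6 deep. z is up. It starts on its plug on the worktop, left or right, the beaker on the other side; about 60 g. Seated on the beaker this point is 94 mm up.
- beaker: Loose clear glass beaker, open at the top, 70 mm high, rim 54 mm across outside, mouth about 44 mm clear across (about 3 mm of play all round for the plug); about 0.15 kg. Origin at the centre of its underside, z up.
- mirror_grip (a point): Grip point on the mirror head's blue fin, on the upright turning axis. Fin 46 mm long (this frame's x), 12 thick (y), 44 high; top 19 mm above this point, foot (on a crossbar) 25 below. Grip it from above across the 12 mm. The axes turn with the head: z up; the mirror looks out level along -x, so the view's middle is straight ahead along -x. A white line on the fin's top marks the -x end.
- camera_unit: The fixed black camera (60 mm across, on a 90 x 90 mm foot) that carries the mirror head. Its lens looks straight up the head's turning axis into the mirror, which is set at 45 degrees, so it sees sideways, level. Origin at the centre of its foot's underside, on the turning axis; mirror centre 94 mm above it, the same height as the seated marker.
- mirror_head (a joint): Turn of the mirror head about its upright axis, rad: 0 at rest (looking roughly toward the robot), positive counter-clockwise from above, stops at -1.7 and 1.7; at most 1.5 either way is needed. A spring (0.06 N m/rad) turns it back to 0 when let go. The line of sight turns by exactly the angle that the head is turned.
- white_vial: Loose sample vial with a white cap, 24 mm across, 72 mm high, nearest the robot, midway between cover and beaker. A bystander. Origin at the centre of its underside.
- blue_vial: Loose sample vial with a blue cap, 24 mm across, 72 mm high, at the right. A bystander. Origin at the centre of its underside.
- bench_timer: White bench timer, 50 x 75 x 62 mm high, loose, at the left. A bystander. Origin at the centre of its underside.
- tip_box: Yellow box, 85 x 121 x 55 mm high, loose, at the far right. A bystander. Origin at the centre of its underside.
Things that resemble listed ones, but are neither listed nor needed, are in the scene too. Leave any red or turquoise look-alike of the part that bears cover_mark alone.

How it is judged:
By the outcome, as a careful person would: the job done as asked, in the order asked, and still so for the second after the job is handed in, while the arm keeps its last pose, push and grip.
It also fails if it takes over 54 s, if anything falls off the work surface, if the arm or the gripper's body presses on something with over 40 N, if the wrist force passes 120 N, or if a joint passes its speed limit or range.

## Working session

There is one attempt and no reset: what is moved stays moved. The work goes in short steps, each a Python script; the robot and the scene stay as the last script left them, time stands still between calls to the robot, and variables do not carry over. Pictures are saved under pics/ and viewed, and the job is handed in when it is done.

```bash
ls; mkdir -p pics
python3 - <<'E'
from rig import *
import cv2,numpy as np,pickle
for n in ("top","side"):
    s=snapshot(n); cv2.imwrite(f"pics/{n}0.png",s["frame"]); pickle.dump(s,open(f"{n}0.pkl","wb"))
    print(n,s["camera_matrix"].round(1).tolist(),s["pose"].round(3).tolist())
print(get_t(),get_tool_pos(),get_orientation(),get_opening())
E
```

```text
pics
top [[455.6, 0.0, 279.9], [0.0, 455.6, 207.7], [0.0, 0.0, 1.0]] [[-0.014, -0.988, 0.157, 0.386], [-1.0, 0.013, -0.007, -0.013], [0.005, -0.157, -0.988, 1.175], [0.0, 0.0, 0.0, 1.0]]
side [[486.0, 0.0, 271.7], [0.0, 486.0, 208.7], [0.0, 0.0, 1.0]] [[-0.998, -0.022, 0.053, 0.488], [-0.057, 0.407, -0.912, 0.959], [-0.001, -0.913, -0.407, 0.558], [0.0, 0.0, 0.0, 1.0]]
0.1 [0.26910631 0.53552824 0.18921459] [-2.77407642e-04  2.30782934e-01  9.73004921e-01 -7.64613287e-04] 1.0048020067883097
```

View pics/top0.png

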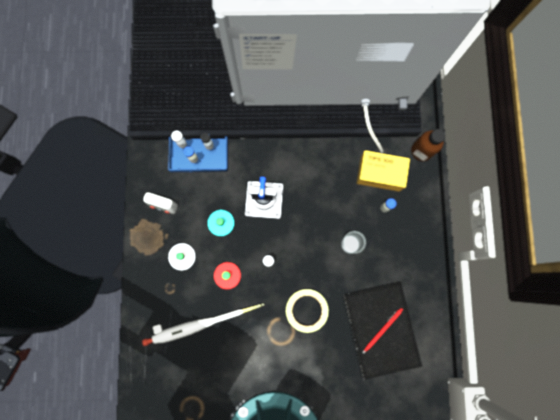

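View pics/side0.png

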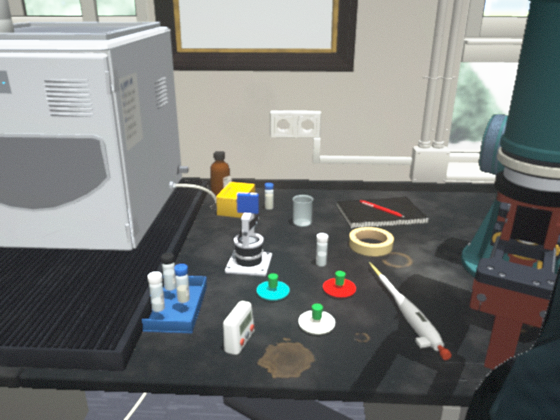

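```bash
cat > h.py <<'E'
import cv2,numpy as np,pickle
def ray(s,px):
    K=s["camera_matrix"];P=s["pose"]
    d=P[:3,:3]@np.linalg.inv(K)@np.array([px[0],px[1],1.]);return P[:3,3],d
def plane(s,px,z):
    o,d=ray(s,px);return o+d*(z-o[2])/d[2]
def tri(s1,p1,s2,p2):
    A=[];b=[]
    for s,p in((s1,p1),(s2,p2)):
        o,d=ray(s,p);d=d/np.linalg.norm(d);M=np.eye(3)-np.outer(d,d);A.append(M);b.append(M@o)
    A=np.vstack(A);b=np.hstack(b);x=np.linalg.lstsq(A,b,rcond=None)[0];return x,np.linalg.norm(A@x-b)
def proj(s,p):
    P=s["pose"];c=P[:3,:3].T@(np.asarray(p)-P[:3,3]);u=s["camera_matrix"]@c;return u[:2]/u[2]
def blobs(s,lo,hi,amin=8):
    h=cv2.cvtColor(s["frame"],cv2.COLOR_BGR2HSV);m=cv2.inRange(h,lo,hi)
    n,l,st,c=cv2.connectedComponentsWithStats(m)
    return [(c[i].round(2).tolist(),st[i].tolist()) for i in range(1,n) if st[i][4]>=amin]
E
python3 - <<'E'
from h import *
T=pickle.load(open("top0.pkl","rb"));S=pickle.load(open("side0.pkl","rb"))
for n,s in(("T",T),("S",S)):
    print(n,"green",blobs(s,(50,120,50),(75,255,255)));print(n,"blue",blobs(s,(105,120,60),(130,255,255)))
def c(s,x,y,w,h,k):return cv2.resize(s["frame"][y:y+h,x:x+w],None,fx=k,fy=k,interpolation=cv2.INTER_CUBIC)
a=np.hstack([c(T,150,195,100,100,4),c(S,250,260,100,100,4)])
cv2.imwrite("pics/crop_cov.png",a)
a=np.hstack([c(T,230,165,70,70,5),c(T,325,185,90,70,5)]);cv2.imwrite("pics/crop_t.png",a)
a=np.hstack([c(S,215,180,70,100,5),c(S,270,180,70,100,5)]);cv2.imwrite("pics/crop_s.png",a)
E
```

```text
T green [([220.53, 221.2], [217, 219, 7, 6, 15]), ([181.5, 255.75], [181, 254, 2, 5, 8])]
T blue [([198.39, 155.62], [168, 136, 60, 36, 1644]), ([262.28, 181.27], [259, 176, 8, 13, 71]), ([261.12, 196.62], [258, 195, 7, 4, 24]), ([391.02, 202.9], [386, 198, 11, 11, 100])]
S green [([339.62, 276.79], [335, 271, 11, 14, 112]), ([272.57, 279.63], [268, 273, 10, 15, 126]), ([316.76, 310.39], [312, 303, 11, 16, 135])]
S blue [([268.76, 185.41], [265, 183, 9, 6, 49]), ([247.95, 202.97], [238, 194, 21, 20, 376]), ([180.9, 268.83], [175, 263, 13, 13, 144]), ([177.47, 310.05], [141, 275, 65, 58, 1913])]
```

View pics/crop_cov.png

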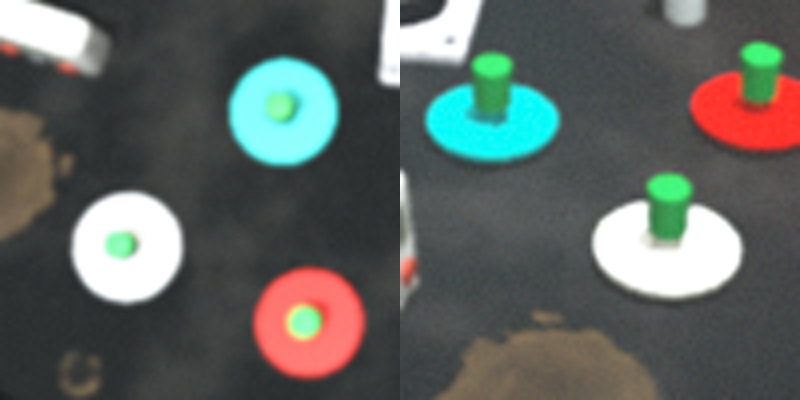

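View pics/crop_t.png

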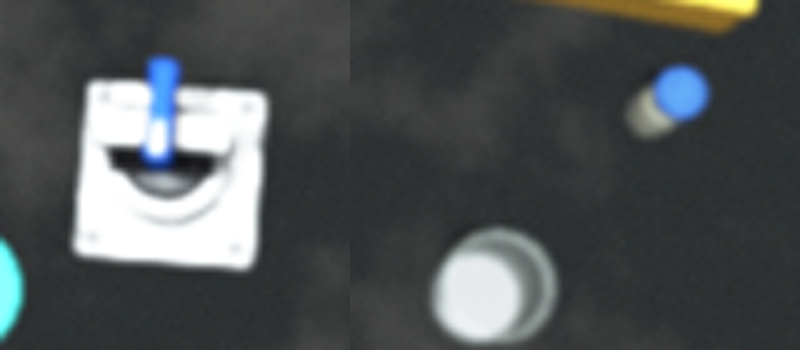

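View pics/crop_s.png

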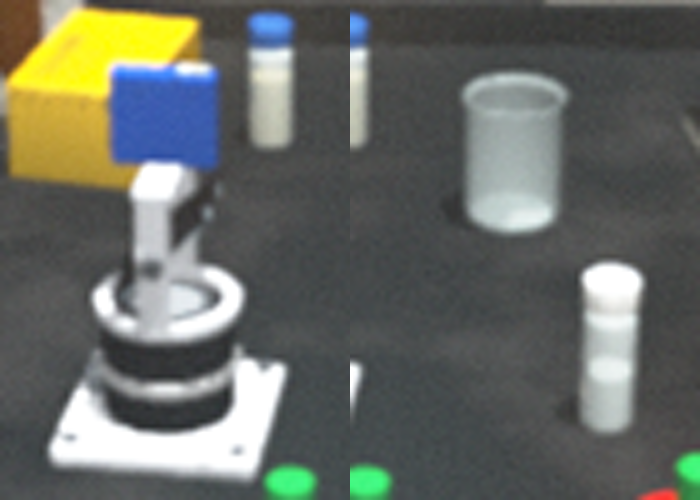

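The green-knobbed candidates are white disc (181,256), turquoise (220,222) and red (227,275) in top. The task's cover is the white-disc one: it matches the description, and the crop confirms it. The beaker rim is at about (355,242) top and (303,199) side. The mirror fin is at (262,185) top and (248,203) side, with its white line toward the robot.

Run:
```python
from h import *
T=pickle.load(open("top0.pkl","rb"));S=pickle.load(open("side0.pkl","rb"))
print("green loose T",blobs(T,(45,70,50),(80,255,255)))
# white disc, both views, ellipse fit of hull
for n,s,seed in(("T",T,(176,262)),("S",S,(305,325))):
    h=cv2.cvtColor(s["frame"],cv2.COLOR_BGR2HSV)
    m=cv2.inRange(h,(0,0,150),(180,60,255))
    l=cv2.connectedComponents(m)[1];k=(l==l[seed[1],seed[0]]).astype(np.uint8)
    c=max(cv2.findContours(k,cv2.RETR_EXTERNAL,cv2.CHAIN_APPROX_NONE)[0],key=len)
    e=cv2.fitEllipse(cv2.convexHull(c)) ;print(n,e, "plane z=.01/.008",plane(s,e[0],.01),plane(s,e[0],.008))
print("knob tri top-face T(180,255.9)",tri(T,(180.2,255.9),S,(317.2,306.5)), "S knob centre ray z=.03",plane(S,(316.8,311.5),.03),plane(T,(180.2,255.9),.042))
print("beaker rim",tri(T,(355.2,242),S,(303,199)),plane(T,(355.2,242),.07),plane(S,(303,199),.07))
# fin
print("fin top T blue0..",[plane(T,p,.19) for p in((262.8,177),(261.4,197))])
print("fin tri -x end top", tri(T,(261.4,196.8),S,(258,194.2)), "+x end",tri(T,(262.8,177),S,(237.8,193.5)))
# foot corners
cs=[(230+q[0]/5,165+q[1]/5) for q in((88,80),(268,93),(257,270),(73,253))]
P=[plane(T,c,.006) for c in cs];print("foot",np.round(P,3),np.mean(P,0))
print("wvial cap T",plane(T,(268.2,261),.072),"bvial",plane(T,(391,203.5),.072))
```

```text
green loose T [([219.85, 221.15], [217, 218, 7, 7, 41]), ([179.78, 255.68], [177, 253, 7, 6, 37]), ([225.87, 275.13], [223, 272, 7, 7, 39])]
T ((181.38673400878906, 256.24188232421875), (27.00506019592285, 27.924768447875977), 46.15240478515625) plane z=.01/.008 [0.44869052 0.23103128 0.01      ] [0.44879859 0.23145087 0.008     ]
S ((316.37274169921875, 321.5168151855469), (24.397552490234375, 37.4749870300293), 94.45361328125) plane z=.01/.008 [0.44874695 0.23101364 0.01      ] [0.44860401 0.22835771 0.008     ]
knob tri top-face T(180,255.9) (array([0.4480943 , 0.22758102, 0.04047122]), np.float64(0.00023721681659495035)) S knob centre ray z=.03 [0.44861698 0.22816437 0.03      ] [0.44784308 0.22726848 0.042     ]
beaker rim (array([ 0.47405756, -0.20284254,  0.06874064]), np.float64(0.0004605886472096084)) [ 0.47428297 -0.20264793  0.07      ] [ 0.47377092 -0.19976985  0.07      ]
fin top T blue0.. [array([0.61123059, 0.01683557, 0.19      ]), array([0.566289  , 0.02025699, 0.19      ])]
fin tri -x end top (array([0.57041732, 0.02088509, 0.1717057 ]), np.float64(0.00044597552887459775)) +x end (array([0.61459473, 0.01737296, 0.17116391]), np.float64(0.0013065236381574977))
foot [[ 0.643  0.062  0.006]
 [ 0.635 -0.032  0.006]
 [ 0.541 -0.025  0.006]
 [ 0.552  0.07   0.006]] [0.59278476 0.01904156 0.006     ]
wvial cap T [0.43114869 0.00905643 0.072     ] bvial [ 0.56762054 -0.29411665  0.072     ]
```

```bash
cat >> h.py <<'E'
def qd(phi):
    a=phi/2+np.pi/4;return [0,float(np.cos(a)),float(np.sin(a)),0]
E
python3 - <<'E'
from rig import *
from h import *
c=[0.4486,0.2287]
for phi in (0,np.pi):
    print(phi,inverse_kinematics([*c,.1],qd(phi)),inverse_kinematics([.474,-.2025,.15],qd(phi)))
for phi in (np.pi/2-.08,-np.pi/2-.08):
  for d in (0,1.16):
    print(phi,d,inverse_kinematics([.5925,.019,.2],qd(phi+d)))
q0=get_qpos();print(q0)
move_to([*c,.10],qd(0)); move_l([*c,.016],vel=.1)
print(get_t(),get_tool_pos(),get_contact_force())
for n in("top","side"):
    s=snapshot(n);cv2.imwrite(f"pics/{n}1.png",s["frame"]);pickle.dump(s,open(f"{n}1.pkl","wb"))
E
```

```text
0 [ 3.34199695e-01  3.28230423e-01  1.82076723e+00 -4.44089210e-16
  9.92595004e-01  3.34199695e-01] [-5.37817976e-01  2.80565260e-01  1.74031948e+00 -4.44089210e-16
  1.12070792e+00 -5.37817976e-01]
3.141592653589793 [ 3.34199695e-01  3.28230423e-01  1.82076723e+00 -4.44089210e-16
  9.92595004e-01 -2.80739296e+00] [-5.37817976e-01  2.80565260e-01  1.74031948e+00 -4.44089210e-16
  1.12070792e+00  2.60377468e+00]
1.4907963267948965 0 [-8.44339346e-02  3.39753314e-01  1.51354781e+00 -4.44089210e-16
  1.28829153e+00 -1.57523026e+00]
1.4907963267948965 1.16 [-8.44339346e-02  3.39753314e-01  1.51354781e+00 -4.44089210e-16
  1.28829153e+00 -2.73523026e+00]
-1.6507963267948966 0 [-8.44339346e-02  3.39753314e-01  1.51354781e+00 -4.44089210e-16
  1.28829153e+00  1.56636239e+00]
-1.6507963267948966 1.16 [-8.44339346e-02  3.39753314e-01  1.51354781e+00 -4.44089210e-16
  1.28829153e+00  4.06362392e-01]
[ 9.89931160e-01  3.59420379e-01  1.51128902e+00  9.55785089e-08
  1.27251001e+00 -1.15100515e-01]
2.4667 [0.44902612 0.2289466  0.01639419] [ 0.12918026 -0.09648145 -0.18119486]
```

Run:
```python
from h import *
T=pickle.load(open("top1.pkl","rb"))["frame"][200:310,130:250];S=pickle.load(open("side1.pkl","rb"))["frame"][230:340,260:380]
cv2.imwrite("pics/c1.png",np.hstack([cv2.resize(T,(390,360)),cv2.resize(S,(390,360))]))
```

```text
(no output)
```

View pics/c1.png

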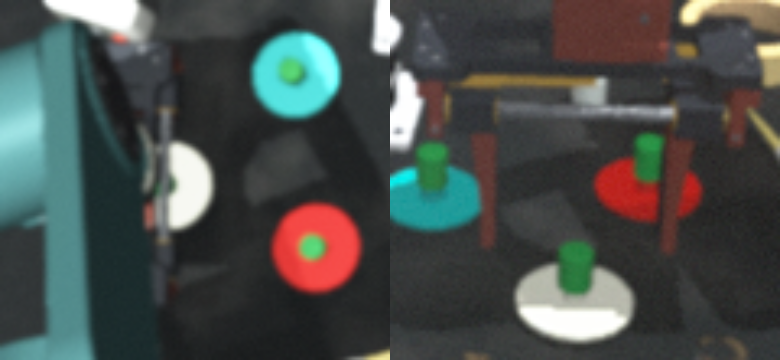

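Run:
```python
from h import *
S=pickle.load(open("side1.pkl","rb"))
for z in(.016,.02,.025,.03):print(z,proj(S,[.404,.229,z]),proj(S,[.494,.229,z]))
for px in((290,305),(346,307)): print([plane(S,px,z).round(3) for z in (.016,.03)])
```

```text
0.016 [341.18739261 318.96466061] [291.58947565 317.29878559]
0.02 [341.31271294 317.15273767] [291.62288589 315.49347769]
0.025 [341.47001674 314.8783871 ] [291.66482195 313.22748081]
0.03 [341.62805125 312.59347174] [291.70695177 310.95101444]
[array([0.498, 0.191, 0.016]), array([0.498, 0.211, 0.03 ])]
[array([0.392, 0.192, 0.016]), array([0.395, 0.211, 0.03 ])]
```

Run:
```python
from h import *
S=pickle.load(open("top1.pkl","rb"))
for y in(.19,.21,.229):print(y,[proj(S,[.449,y,z]).round(1) for z in (.03,.06,.1)])
cv2.imwrite("pics/c1b.png",cv2.resize(S["frame"][200:310,130:250],None,fx=5,fy=5,interpolation=cv2.INTER_CUBIC))
```

```text
0.19 [array([196.1, 255.5]), array([194. , 254.8]), array([190.9, 253.9])]
0.21 [array([188.1, 255.6]), array([185.7, 254.9]), array([182.3, 254. ])]
0.229 [array([180.5, 255.7]), array([177.9, 255. ]), array([174.2, 254.1])]
```

View pics/c1b.png

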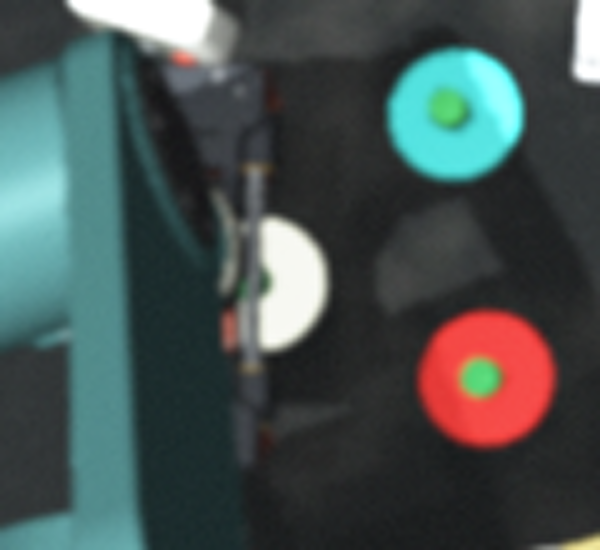

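View pics/side1.png

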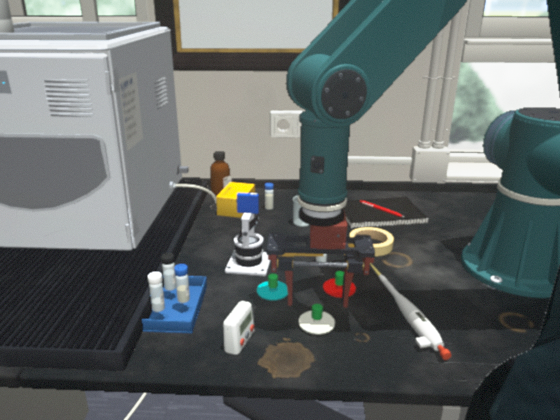

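Run:
```python
from h import *
from rig import *
T=pickle.load(open("top1.pkl","rb"));S=pickle.load(open("side1.pkl","rb"))
print(tri(T,(181.4,233),S,(293.8,263.6)),tri(T,(180,273.6),S,(346.8,264.5)))
print(get_t(),get_tool_pos(),get_orientation(),get_qpos(),get_qd())
S=snapshot("side");cv2.imwrite("pics/side2.png",cv2.resize(S["frame"][220:340,250:390],None,fx=5,fy=5,interpolation=cv2.INTER_CUBIC))
```

```text
(array([0.49435368, 0.20952251, 0.11792245]), np.float64(0.003344935606320962)) (array([0.40094692, 0.21066985, 0.11960169]), np.float64(0.0032024514809718824))
2.5667 [0.44922916 0.22894654 0.01665234] [3.05303745e-04 7.07081758e-01 7.07131460e-01 6.25614247e-04] [ 3.34256080e-01  4.56042669e-01  1.89364112e+00 -5.54294658e-06
  7.90516596e-01  3.34189687e-01] [-0.00051183 -0.00135221  0.00069217  0.00051258  0.00014671  0.0004651 ]
```

View pics/side2.png

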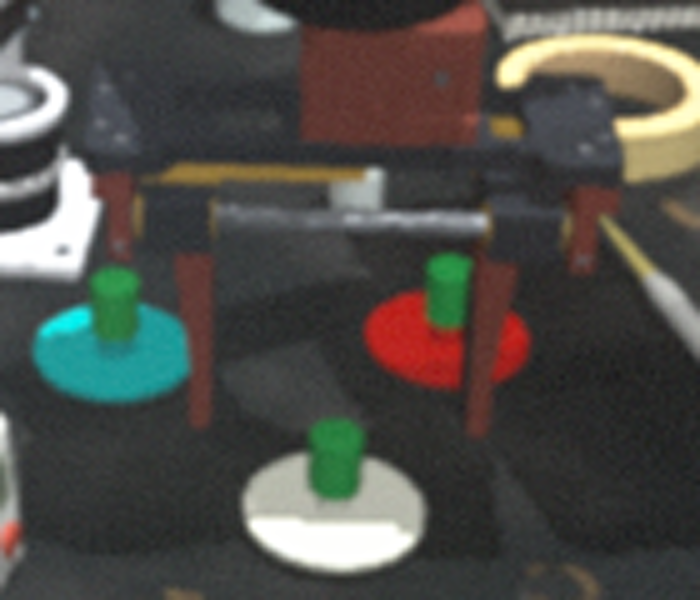

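The side view shows the finger tips about 10 px higher than the reported TCP projects, so I'll close and see what the opening says.

Run:
```python
from h import *
from rig import *
grab();print(get_t(),get_opening(),get_contact_force())
S=snapshot("side");cv2.imwrite("pics/side3.png",cv2.resize(S["frame"][220:340,250:390],None,fx=5,fy=5,interpolation=cv2.INTER_CUBIC))
```

```text
3.9583 0.005881880197448377 [-0.38021485 -0.41295827  0.14788853]
```

View pics/side3.png

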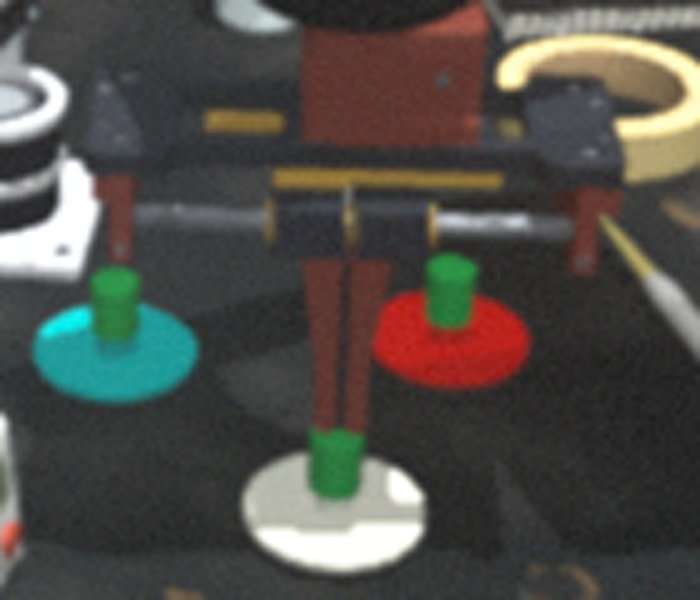

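Run:
```python
from h import *
from rig import *
S=snapshot("side");T=snapshot("top")
a=cv2.resize(S["frame"][268:338,290:345],None,fx=8,fy=8,interpolation=cv2.INTER_NEAREST)
cv2.imwrite("pics/side4.png",a)
print(blobs(S,(50,100,40),(75,255,255)))
```

```text
[([339.59, 276.94], [335, 270, 11, 15, 125]), ([272.54, 279.82], [268, 273, 10, 15, 123]), ([316.76, 311.94], [312, 306, 11, 14, 124])]
```

View pics/side4.png

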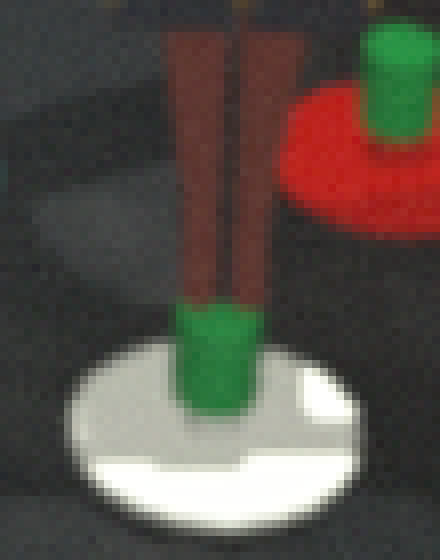

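Run:
```python
from h import *
from rig import *
T=pickle.load(open("top1.pkl","rb"));S=pickle.load(open("side1.pkl","rb"))
for y in(.219,.229,.239,.249):
    o,d=ray(S,(318,306));t=(y-o[1])/d[1];print(y,(o+d*t).round(4))
p=get_tool_pos();q=get_orientation()
f0=np.array(get_contact_force())
for k in range(1,6):
    z=p[2]-.0015*k
    move_l([p[0],p[1],z],vel=.03)
    f=np.array(get_contact_force())-f0
    print(round(z,4),np.round(get_tool_pos(),4),f.round(2),round(get_t(),2))
    if f[2]>2.5: break
```

```text
0.219 [0.4464 0.219  0.0356]
0.229 [0.4469 0.229  0.0426]
0.239 [0.4475 0.239  0.0497]
0.249 [0.4481 0.249  0.0568]
0.0145 [0.4485 0.2287 0.0144] [ 0.21 -0.45  0.74] 4.36
0.013 [0.4485 0.2287 0.0129] [ 1.09 -0.2   0.79] 4.61
0.0115 [0.4485 0.2287 0.0114] [-0.52  0.68  0.5 ] 4.86
0.01 [0.4485 0.2287 0.0099] [0.75 0.01 0.51] 5.11
0.0085 [0.4488 0.2288 0.0096] [-2.74 -0.13 14.91] 5.36
```

Run:
```python
from h import *
from rig import *
S=snapshot("side");print(get_contact_force(),get_tool_pos())
a=cv2.resize(S["frame"][268:338,290:345],None,fx=8,fy=8,interpolation=cv2.INTER_NEAREST)
cv2.imwrite("pics/side5.png",a)
print(blobs(S,(50,100,40),(75,255,255)))
```

```text
[-2.48654646 -0.69901579 13.15163151] [0.44881522 0.22879935 0.00956783]
[([339.76, 277.09], [335, 271, 11, 14, 120]), ([272.44, 280.39], [268, 274, 10, 14, 114]), ([316.51, 313.7], [312, 309, 10, 11, 89])]
```

View pics/side5.png

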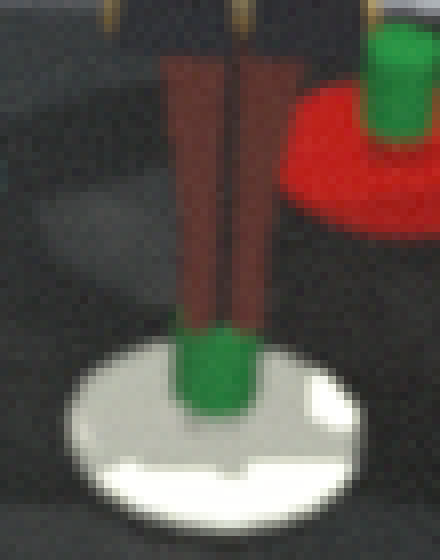

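The green top edge moved from row 306 to 309 while contact began, so the closed tips really are standing on the knob top (z=0.042) while the robot reports z≈0.0097. The true tip height is therefore about 32 mm above the reported one, while x and y agree. I'll correct for that and regrasp.

```bash
cat >> h.py <<'E'
DZ=0.0323  # true tip z = reported z + DZ
E
python3 - <<'E'
from h import *
from rig import *
x,y=.4486,.2287
move_l([x,y,.05-DZ],vel=.05); f0=np.array(get_contact_force());print(f0)
release();print(get_opening(),get_t())
for z in(.03,.022,.016):
    move_l([x,y,z-DZ],vel=.06);print(z,get_tool_pos(),(np.array(get_contact_force())-f0).round(2))
grab();print(get_opening(),get_t())
S=snapshot("side");cv2.imwrite("pics/side6.png",cv2.resize(S["frame"][220:340,250:390],None,fx=5,fy=5,interpolation=cv2.INTER_CUBIC))
E
```

```text
[-0.22742284 -0.30182501  0.07375465]
1.00287152422648 7.1167
0.03 [ 0.4480916   0.22850374 -0.00290438] [ 0.44 -0.23  0.67]
0.022 [ 0.44828154  0.22860228 -0.01063982] [0.41 0.27 0.11]
0.016 [ 0.44827742  0.22858525 -0.01663335] [0.75 0.07 0.86]
0.22698851096758982 9.1917
```

View pics/side6.png

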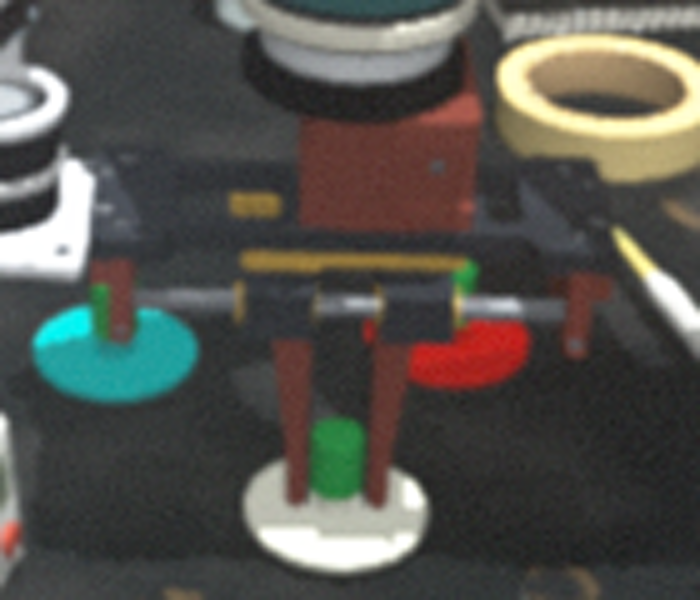

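Opening 0.227 corresponds to 20 mm, so the knob is gripped. Next: lift and measure the held cover and the beaker in the same views.

Run:
```python
from h import *
from rig import *
move_l([.4486,.2287,.14-DZ],vel=.12);print(get_opening(),get_contact_force(),get_t())
move_l([.474,-.12,.14-DZ],vel=.2);print(get_tool_pos(),get_opening(),get_t())
for n in("top","side"):
    s=snapshot(n);cv2.imwrite(f"pics/{n}7.png",s["frame"]);pickle.dump(s,open(f"{n}7.pkl","wb"))
a=pickle.load(open("top7.pkl","rb"))["frame"][185:295,290:410];b=pickle.load(open("side7.pkl","rb"))["frame"][130:240,240:360]
cv2.imwrite("pics/c7.png",np.hstack([cv2.resize(a,(395,362),interpolation=2),cv2.resize(b,(395,362),interpolation=2)]))
```

```text
0.221242096401392 [-0.93983678 -0.05073566 -1.01651593] 10.425
[ 0.47377558 -0.11921444  0.10765684] 0.22333544126250407 12.325
```

View pics/c7.png

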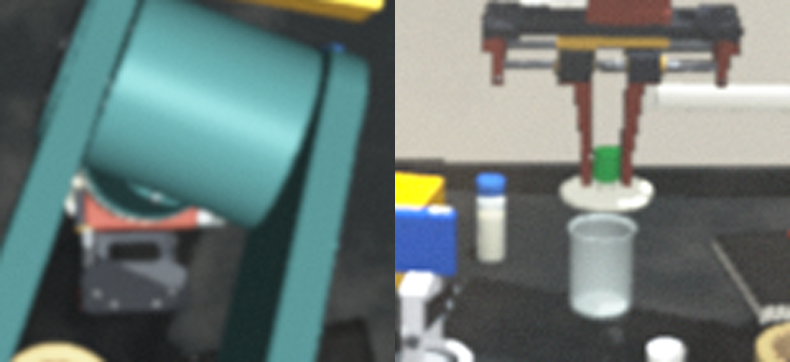

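View pics/side7.png

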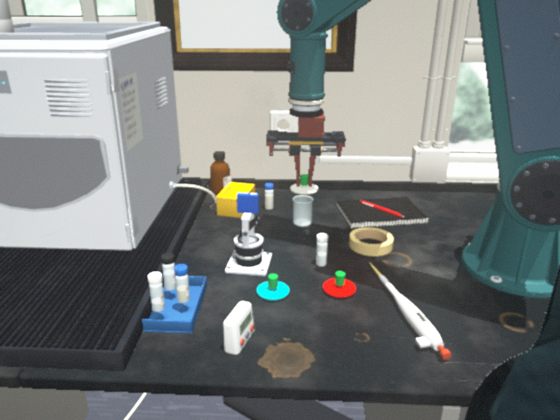

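View pics/top7.png

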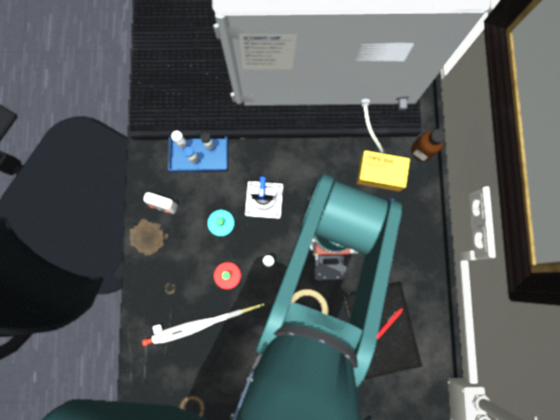

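Run:
```python
from h import *
T=pickle.load(open("top0.pkl","rb"));S=pickle.load(open("side7.pkl","rb"));S0=pickle.load(open("side0.pkl","rb"))
def big(s,x,y,w,h,k):
    a=cv2.resize(s["frame"][y:y+h,x:x+w],None,fx=k,fy=k,interpolation=cv2.INTER_CUBIC)
    return cv2.convertScaleAbs(a,alpha=1.5,beta=20)
t=big(T,335,224,40,40,10);s=big(S0,283,185,40,40,10)
# overlay predicted rim circles r=27 at z=.07 for candidate centre, base r at z=0
def ov(img,S,x0,y0,k,c,z,r,col):
    for a in np.linspace(0,2*np.pi,60,endpoint=False):
        p=proj(S,[c[0]+r*np.cos(a),c[1]+r*np.sin(a),z]);cv2.circle(img,(int((p[0]-x0+.5)*k),int((p[1]-y0+.5)*k)),1,col,-1)
c=(.474,-.2015)
t2=t.copy();s2=s.copy()
ov(t2,T,335,224,10,c,.07,.027,(0,0,255));ov(s2,S0,283,185,10,c,.07,.027,(0,0,255))
cv2.imwrite("pics/rim.png",np.vstack([np.hstack([t[:300],s[:300]]),np.hstack([t2[:300],s2[:300]])]))
```

```text
(no output)
```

View pics/rim.png

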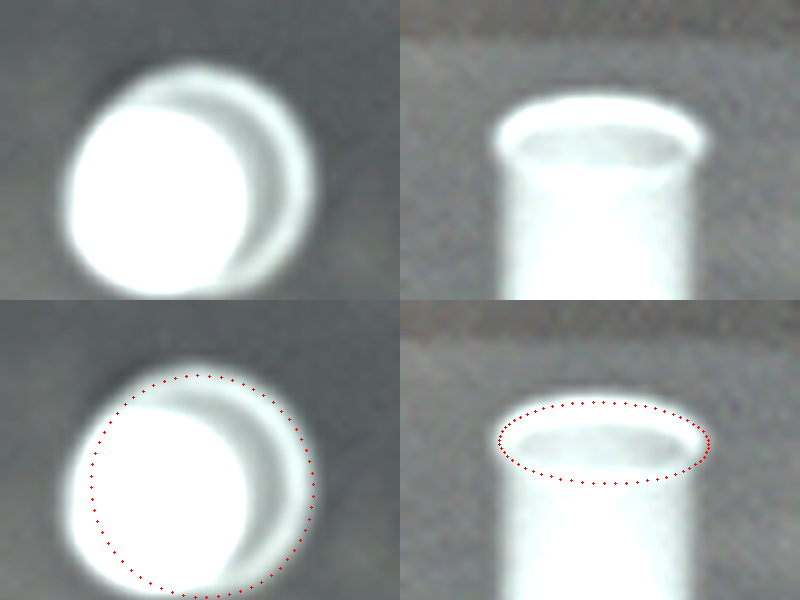

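Run:
```python
from h import *
s=pickle.load(open("side7.pkl","rb"))
a=cv2.resize(s["frame"][165:205,280:330],None,fx=14,fy=14,interpolation=cv2.INTER_CUBIC)
for c,col in(((.4738,-.1192),(0,0,255)),):
  for z in(.1077+.0323+.0143-.024,.1077+.0323+.0143-.020):
    for t in np.linspace(0,2*np.pi,60,endpoint=False):
        p=proj(s,[c[0]+.033*np.cos(t),c[1]+.033*np.sin(t),z]);cv2.circle(a,(int((p[0]-280+.5)*14),int((p[1]-165+.5)*14)),1,col,-1)
cv2.imwrite("pics/held.png",a)
```

```text
(no output)
```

View pics/held.png

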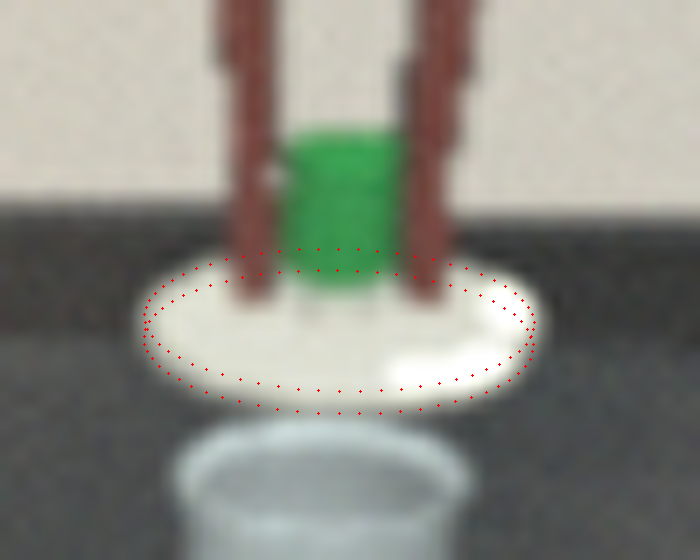

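Overlay of the predicted disc on the held cover matches within about 1 mm, and the cover hangs level. Refined beaker rim centre is (0.475, -0.2027). Next: hover, then lower with force watch.

Run:
```python
from h import *
from rig import *
x,y=.475,-.2027
move_l([x,y,.14-DZ],vel=.1)
move_l([x,y,.100-DZ],vel=.1);dwell(.2)
p=get_tool_pos();f=get_contact_force();print(p,f,get_t(),get_opening())
pickle.dump(np.array(f),open("f0.pkl","wb"))
s=snapshot("side");pickle.dump(s,open("side8.pkl","wb"))
a=cv2.resize(s["frame"][170:225,275:335],None,fx=10,fy=10,interpolation=cv2.INTER_CUBIC)
c=p[:2];zm=p[2]+DZ+.0143
def ov(c,z,r,col):
    for t in np.linspace(0,2*np.pi,60,endpoint=False):
        q=proj(s,[c[0]+r*np.cos(t),c[1]+r*np.sin(t),z]);cv2.circle(a,(int((q[0]-275+.5)*10),int((q[1]-170+.5)*10)),1,col,-1)
ov(c,zm-.024,.033,(0,0,255));ov(c,zm-.03,.0185,(0,0,255));ov((.475,-.2027),.07,.027,(255,0,0));ov((.475,-.2027),0,.025,(255,0,0))
cv2.imwrite("pics/hover.png",a)
```

```text
[ 0.47558766 -0.20296084  0.06836776] [-0.38028673 -0.03465888  0.36367143] 14.15 0.2199670948315652
```

View pics/hover.png

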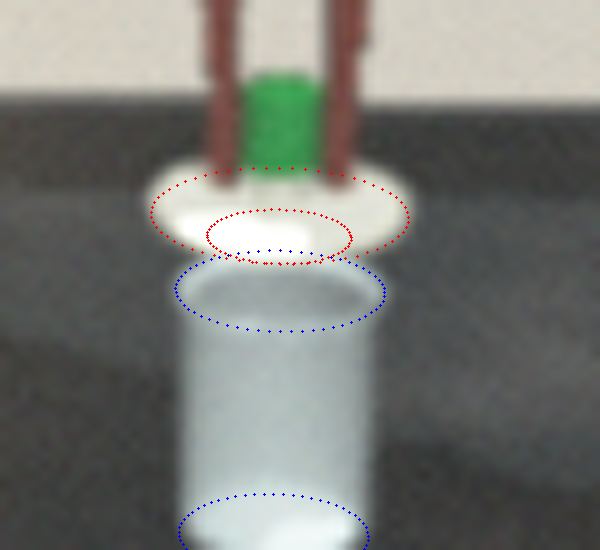

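Run:
```python
from h import *
from rig import *
f0=pickle.load(open("f0.pkl","rb"));x,y=.475,-.2027
z=.100
while z>.0775:
    z-=.002 if z>.083 else .001
    move_l([x,y,z-DZ],vel=.03)
    f=np.array(get_contact_force())-f0;p=get_tool_pos()
    print(round(z,4),round(p[2]+DZ,4),f.round(1),round(get_t(),2))
    if f[2]>2 or np.hypot(*f[:2])>3: break
s=snapshot("side");pickle.dump(s,open("side9.pkl","wb"))
cv2.imwrite("pics/s9.png",cv2.resize(s["frame"][170:225,275:335],None,fx=10,fy=10,interpolation=cv2.INTER_CUBIC))
```

```text
0.098 0.098 [ 1.2  0.7 -1. ] 14.45
0.096 0.0958 [ 0.7  0.2 -1.6] 14.7
0.094 0.0938 [ 0.4 -0.4 -1.2] 14.95
0.092 0.0919 [ 0.2 -0.5 -0.6] 15.2
0.09 0.0899 [-0.1 -0.6 -0.3] 15.45
0.088 0.0879 [ 1.  -0.9 -0.8] 15.7
0.086 0.0859 [ 0.8  0.7 -1.7] 15.95
0.084 0.0839 [ 0.4 -0.2 -0.5] 16.2
0.082 0.0819 [ 0.4  0.5 -1.6] 16.45
0.081 0.081 [-0.1 -0.8 -0.5] 16.7
0.08 0.08 [ 0.9 -0.5 -1.1] 16.95
0.079 0.0796 [-2.1  1.3  6.5] 17.2
```

View pics/s9.png

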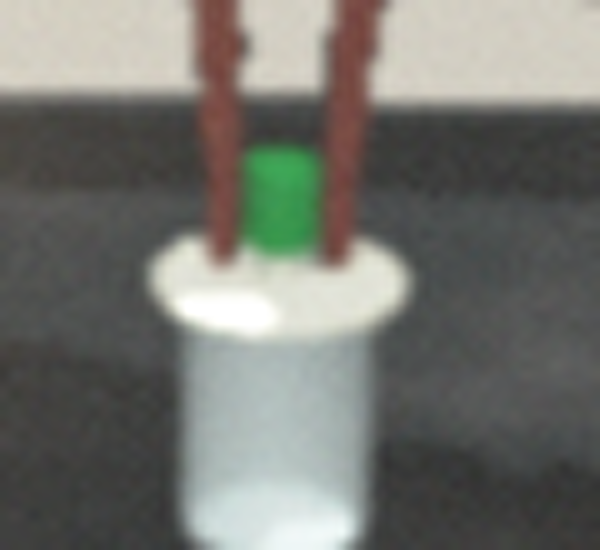

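Contact came at tip z 0.0796, against 0.0797 expected for fully seated. Releasing, retreating, and moving over the fin.

Run:
```python
from h import *
from rig import *
x,y=.475,-.2027
release();move_l([x,y,.16-DZ],vel=.12)
move_to([.5925,.019,.25-DZ],qd(-np.pi/2-.08));print(get_t(),get_qpos().round(3),get_tool_pos(),get_contact_force())
for n in("side","top"):
    s=snapshot(n);pickle.dump(s,open(n+"10.pkl","wb"));cv2.imwrite(f"pics/{n}10.png",s["frame"])
s=pickle.load(open("side10.pkl","rb"))
cv2.imwrite("pics/s10.png",cv2.resize(s["frame"][130:230,225:335],None,fx=6,fy=6,interpolation=cv2.INTER_CUBIC))
for n in("side10","side0","top10"): print(n,blobs(pickle.load(open(n+".pkl","rb")),(45,70,40),(80,255,255)))
```

```text
21.0333 [-0.085  0.326  1.491 -0.     1.326  1.566] [0.59214756 0.01867434 0.21719846] [0.04074737 0.44527097 1.07528786]
side10 [([302.96, 188.82], [299, 184, 9, 12, 90]), ([339.62, 276.64], [334, 270, 12, 15, 134]), ([272.53, 279.24], [267, 272, 12, 16, 144])]
side0 [([339.65, 276.52], [335, 270, 11, 15, 130]), ([272.54, 279.41], [267, 273, 12, 15, 139]), ([316.81, 310.32], [311, 303, 13, 17, 160])]
top10 [([219.84, 221.39], [217, 219, 7, 6, 38]), ([355.68, 240.68], [353, 238, 7, 7, 38])]
```

View pics/s10.png

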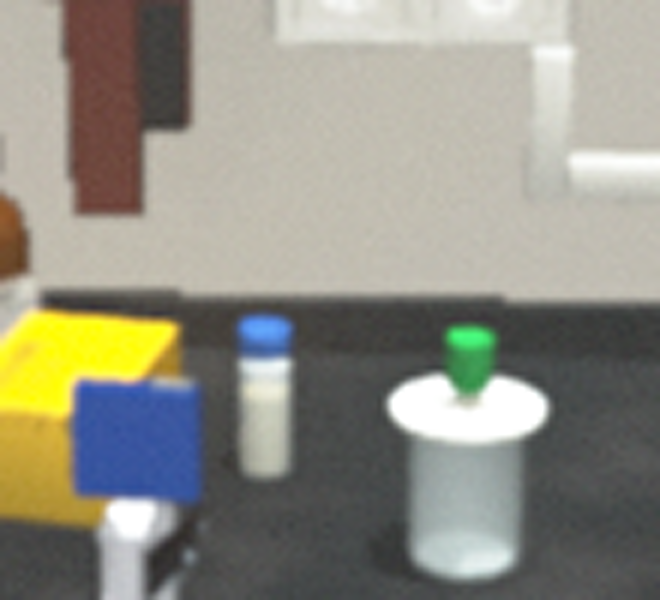

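View pics/top10.png

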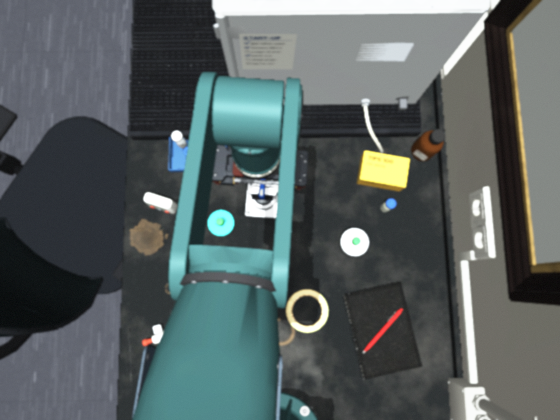

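Run:
```python
from h import *
T=pickle.load(open("top10.pkl","rb"));S=pickle.load(open("side10.pkl","rb"));T0=pickle.load(open("top0.pkl","rb"))
print("mark T",plane(T,(355.68,240.68),.105),"S",plane(S,(302.96,188.9),.094))
for nm,s,seed in(("T",T,(348,245)),("S",S,(295,199))):
    h=cv2.cvtColor(s["frame"],cv2.COLOR_BGR2HSV);m=cv2.inRange(h,(0,0,170),(180,45,255))
    l=cv2.connectedComponents(m)[1];k=(l==l[seed[1],seed[0]]).astype(np.uint8)
    c=max(cv2.findContours(k,cv2.RETR_EXTERNAL,cv2.CHAIN_APPROX_NONE)[0],key=len)
    e=cv2.fitEllipse(cv2.convexHull(c));print(nm,e,plane(s,e[0],.0735))
print("finger near exp front-bottom",proj(S,[.592,.019+.044,.2495]),proj(S,[.592,.019+.057,.2495]))
# fin in top0
a=cv2.resize(T0["frame"][165:235,230:300],None,fx=8,fy=8,interpolation=cv2.INTER_CUBIC);cv2.imwrite("pics/fin.png",a)
print(proj(S,[.5925,.019,.171]),proj(S,[.5925,.019,.127]))
```

```text
mark T [ 0.47457056 -0.19790943  0.105     ] S [ 0.47444932 -0.20991653  0.094     ]
T ((354.2728576660156, 241.659423828125), (28.190183639526367, 28.966083526611328), 128.4350128173828) [ 0.47485711 -0.19983438  0.0735    ]
S ((302.5042724609375, 197.78021240234375), (12.639762878417969, 25.76438331604004), 91.32905578613281) [ 0.47513419 -0.19949298  0.0735    ]
finger near exp front-bottom [244.83659549 165.30664743] [244.11277628 167.50110354]
[247.74341004 193.98437987] [248.1865465  213.04338302]
```

View pics/fin.png

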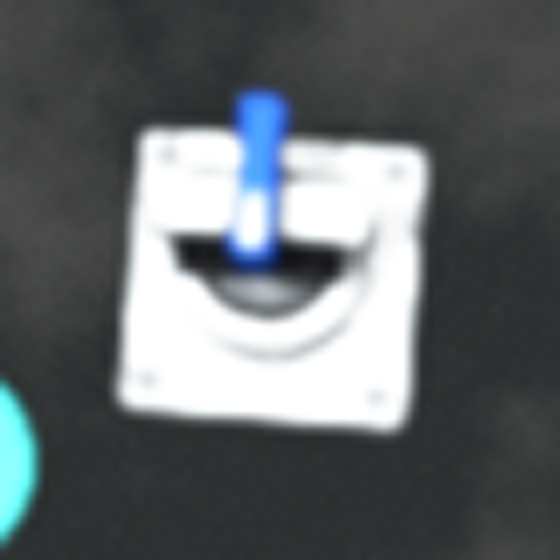

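The cover sits level on the beaker. Its marker is at about (0.4748, -0.2005), with disc fits in both views agreeing within 1 mm. The vials have not moved. Next: grip the fin.

Run:
```python
from h import *
from rig import *
x,y=.5925,.019;q=qd(-np.pi/2-.075)
f0=np.array(get_contact_force())
move_l([x,y,.18-DZ],attitude=q,vel=.12)
s=snapshot("side");cv2.imwrite("pics/s11.png",cv2.resize(s["frame"][130:260,200:310],None,fx=5,fy=5,interpolation=cv2.INTER_CUBIC))
print(get_tool_pos(),(np.array(get_contact_force())-f0).round(2),get_t())
```

```text
[0.59330248 0.01891284 0.14857117] [0.1  0.96 0.34] 21.9167
```

View pics/s11.png

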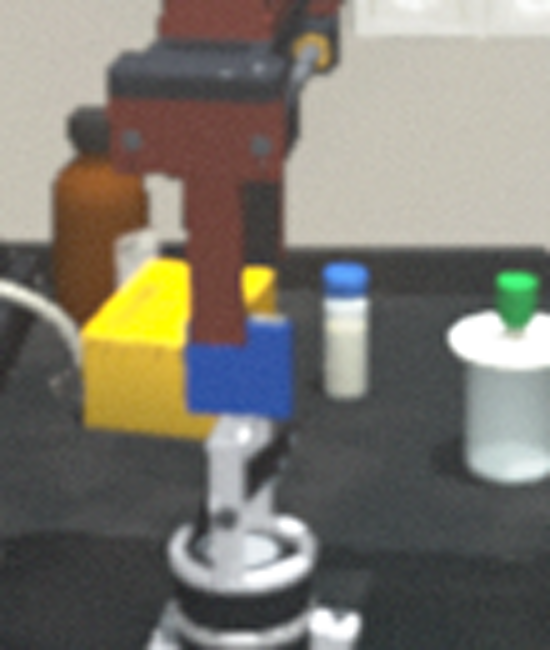

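Run:
```python
from h import *
from rig import *
s=pickle.load(open("side10.pkl","rb"));p=get_tool_pos()
u=np.array([np.cos(np.pi/2-.075),np.sin(np.pi/2-.075)])
for o in(.0575,-.044):
  for z in (.1809,.215):print(o,z,[proj(s,[*(p[:2]+o*u+np.array([d,0])),z]).round(1) for d in(.01,0,-.01)])
print(get_orientation(),qd(-np.pi/2-.075))
s=snapshot("side")
cv2.imwrite("pics/s12.png",cv2.resize(s["frame"][140:220,210:290],None,fx=9,fy=9,interpolation=cv2.INTER_NEAREST))
```

```text
0.0575 0.1809 [array([237.1, 200.1]), array([242.1, 200.3]), array([247.2, 200.4])]
0.0575 0.215 [array([236.6, 184.1]), array([241.7, 184.2]), array([246.8, 184.3])]
-0.044 0.1809 [array([246.3, 182. ]), array([250.8, 182.1]), array([255.4, 182.2])]
-0.044 0.215 [array([245.9, 167.2]), array([250.5, 167.3]), array([255.2, 167.3])]
[ 4.23175453e-05  9.99296665e-01 -3.74904821e-02  7.98527091e-04] [0, 0.9992969573935987, -0.037491211555460244, 0]
```

View pics/s12.png

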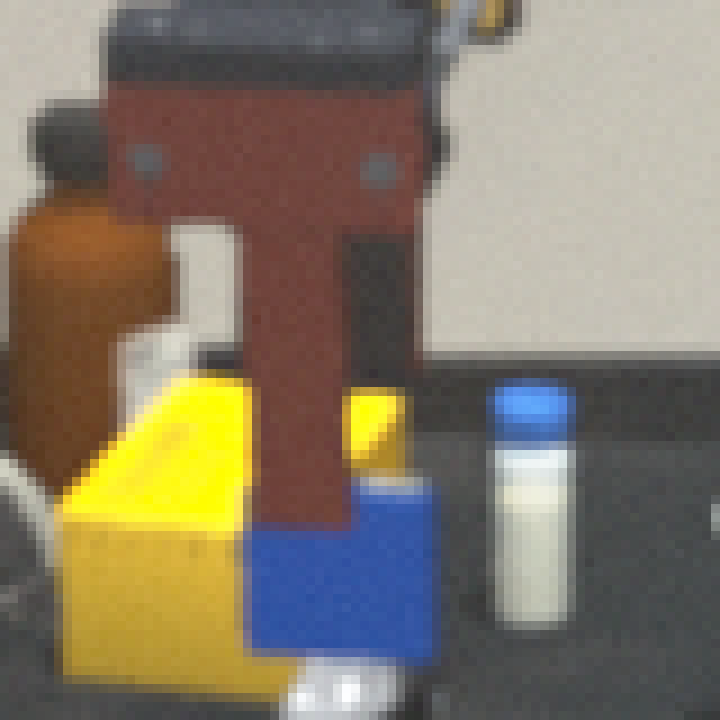

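Run:
```python
from h import *
from rig import *
x,y=.5925,.019;q=qd(-np.pi/2-.075)
f0=np.array(get_contact_force())
for z in(.15,.136):
    move_l([x,y,z-DZ],attitude=q,vel=.06);print(z,get_tool_pos(),(np.array(get_contact_force())-f0).round(2),get_opening())
grab();dwell(.1)
pickle.dump(f0,open("f0.pkl","wb"))
print(get_tool_pos(),(np.array(get_contact_force())-f0).round(2),get_wrist_torque().round(3),get_opening()*88,get_t())
s=snapshot("side");cv2.imwrite("pics/s13.png",cv2.resize(s["frame"][140:240,210:310],None,fx=6,fy=6,interpolation=cv2.INTER_CUBIC))
```

```text
0.15 [0.59238726 0.01899751 0.11740994] [ 0.53  0.28 -0.3 ] 1.0032357718376286
0.136 [0.59200712 0.01906854 0.10316413] [0.65 0.29 0.66] 1.0008716613210753
[0.59242337 0.01924493 0.10367899] [0.45 2.42 0.69] [ 0.271  0.154 -0.023] 11.99837437550002 24.25
```

View pics/s13.png

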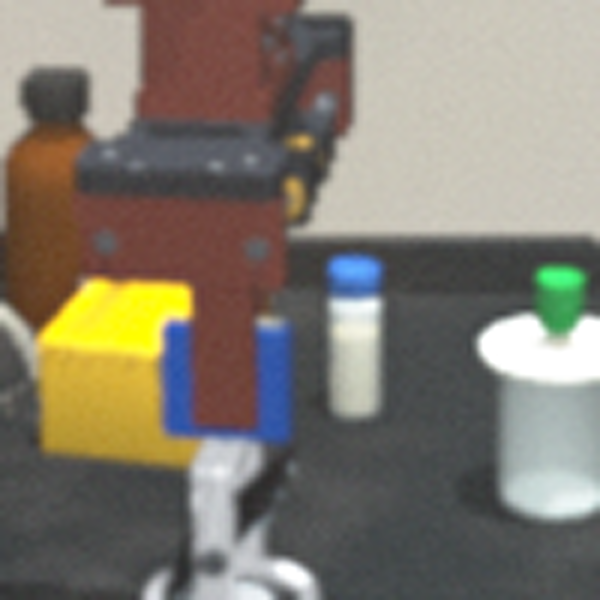

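Run:
```python
from h import *
from rig import *
f0=pickle.load(open("f0.pkl","rb"))
x,y,z=.5925,.019,.136-DZ
Y=np.arctan2(.019+.2005,.5925-.4748);print("target yaw",Y)
for yaw in np.linspace(-.075,Y,7)[1:]:
    move_to([x,y,z],qd(-np.pi/2+yaw));dwell(.05)
    f=np.array(get_contact_force())-f0
    print(round(yaw,3),get_tool_pos().round(4),f.round(2),get_wrist_torque().round(3),round(get_opening()*88,2),round(get_t(),2))
    if np.linalg.norm(f)>20:break
for n in("side","top"):
    s=snapshot(n);pickle.dump(s,open(n+"14.pkl","wb"));cv2.imwrite(f"pics/{n}14.png",s["frame"])
s=pickle.load(open("side14.pkl","rb"))
cv2.imwrite("pics/s14.png",cv2.resize(s["frame"][140:240,210:310],None,fx=6,fy=6,interpolation=cv2.INTER_CUBIC))
```

```text
target yaw 1.0785953161552029
0.117 [0.5925 0.019  0.1037] [0.39 0.41 0.83] [ 0.151  0.205 -0.042] 11.89 24.65
0.31 [0.5925 0.0187 0.1037] [ 0.03 -1.09  0.63] [-0.14   0.206 -0.035] 12.03 25.0
0.502 [0.5926 0.0184 0.1037] [ 1.08 -3.2  -1.21] [-0.589  0.136 -0.008] 12.08 25.35
0.694 [0.5928 0.0182 0.1037] [ 1.37 -4.76 -1.72] [-0.634  0.095 -0.107] 11.9 25.7
0.886 [0.5931 0.0179 0.1037] [ 1.91 -5.63 -1.21] [-0.739 -0.048 -0.101] 12.08 26.05
1.079 [0.5933 0.0178 0.1037] [ 4.13 -5.38 -2.33] [-0.781  0.019 -0.069] 11.91 26.4
```

View pics/s14.png

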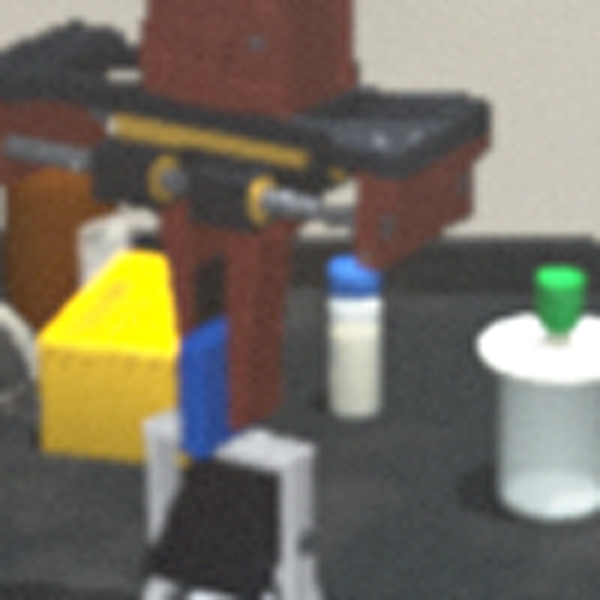

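View pics/top14.png

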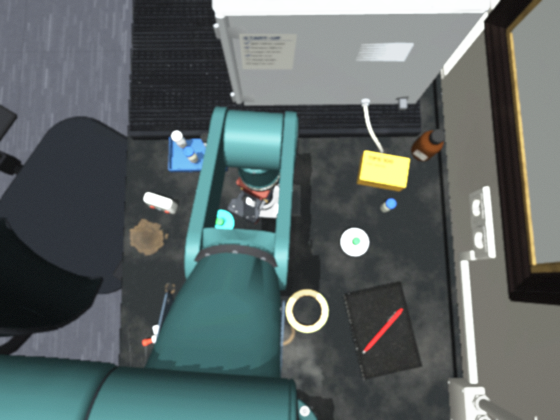

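Run:
```python
from h import *
from rig import *
f0=pickle.load(open("f0.pkl","rb"))
ax=np.array([.5941,.0193]);mk=np.array([.4748,-.2005]);d=ax-mk;Y=np.arctan2(d[1],d[0]);print("yaw",Y)
move_to([.5937,.0191,.136-DZ],qd(-np.pi/2+Y));dwell(.4)
def yawnow():
    w,a,b,c=get_orientation();return 2*np.arctan2(b,a)-np.pi/2+np.pi/2
for _ in range(3):
    print(get_tool_pos().round(4),(np.array(get_contact_force())-f0).round(2),get_wrist_torque().round(3),round(get_opening()*88,2),get_orientation().round(4),round(yawnow()-np.pi/2,4),round(yawnow()+np.pi/2,4),get_t());dwell(.1)
p=get_tool_pos()
s=snapshot("side");k=12;x0,y0=225,185
a=cv2.resize(s["frame"][y0:y0+45,x0:x0+50],None,fx=k,fy=k,interpolation=cv2.INTER_CUBIC)
R=np.array([[np.cos(Y),-np.sin(Y)],[np.sin(Y),np.cos(Y)]])
for z in(.1715,.1275):
    q=[proj(s,[*(ax+R@np.array(c)),z]) for c in((.023,.006),(.023,-.006),(-.023,-.006),(-.023,.006))]
    q=np.array([((u-x0+.5)*k,(v-y0+.5)*k) for u,v in q]).astype(int);cv2.polylines(a,[q],True,(0,255,255),1)
cv2.imwrite("pics/s15.png",a)
```

```text
yaw 1.0735238936894218
[0.5933 0.0178 0.1037] [-1.48 -6.5   0.13] [-0.9    0.211 -0.084] 11.92 [ 6.000e-04  8.605e-01  5.094e-01 -8.000e-04] -0.5018 2.6397 27.15
[0.5933 0.0178 0.1037] [-1.01 -6.24 -0.43] [-0.86   0.126 -0.107] 11.96 [ 6.000e-04  8.605e-01  5.094e-01 -8.000e-04] -0.5018 2.6398 27.25
[0.5933 0.0178 0.1037] [-1.7  -6.68  0.76] [-0.812  0.223 -0.08 ] 11.7 [ 6.000e-04  8.605e-01  5.094e-01 -8.000e-04] -0.5019 2.6397 27.35
```

View pics/s15.png

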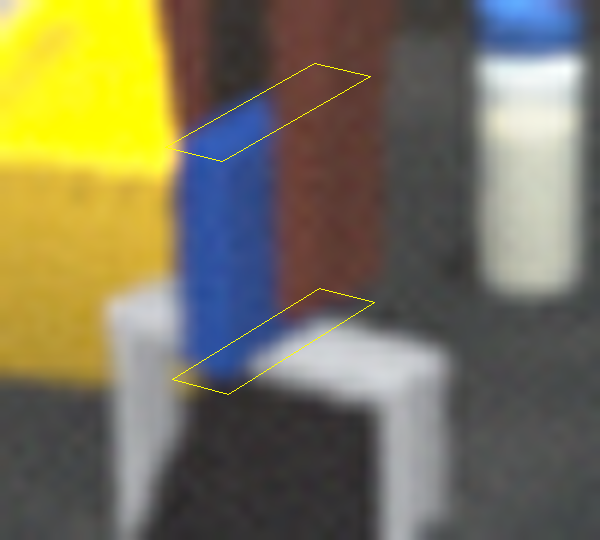

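Run:
```python
from h import *
from rig import *
f0=pickle.load(open("f0.pkl","rb"))
ax=np.array([.5940,.0192]);mk=np.array([.4748,-.2005]);d=ax-mk;Y=np.arctan2(d[1],d[0]);print("yaw",Y)
yn=lambda:2*np.arctan2(get_orientation()[2],get_orientation()[1])
cmd=Y+.0045
move_to([.5935,.0179,.136-DZ],qd(-np.pi/2+cmd));dwell(.3)
e=Y-yn();print("err",e)
if abs(e)>.002: cmd+=e;move_to([.5935,.0179,.136-DZ],qd(-np.pi/2+cmd));dwell(.3)
for _ in range(2):
    print(get_tool_pos().round(4),(np.array(get_contact_force())-f0).round(2),get_wrist_torque().round(3),round(get_opening()*88,2),round(yn(),4),get_t());dwell(.1)
s=snapshot("side");k=14;x0,y0=228,190
a=cv2.resize(s["frame"][y0:y0+40,x0:x0+50],None,fx=k,fy=k,interpolation=cv2.INTER_CUBIC)
for dY,col in((0,(0,255,255)),(.1,(0,0,255)),(-.1,(255,0,255))):
  n=np.array([np.sin(Y+dY),-np.cos(Y+dY)]);f=np.array([np.cos(Y+dY),np.sin(Y+dY)])
  P=lambda o,z:tuple(int(v) for v in (proj(s,[*(ax+o),z])-[x0-.5,y0-.5])*k)
  cv2.line(a,P(-.03*n+.01*f,.1265),P(.03*n+.01*f,.1265),col,1)
  cv2.line(a,P(.006*n+.023*f,.1715),P(.006*n-.023*f,.1715),col,1)
cv2.imwrite("pics/s16.png",a)
```

```text
yaw 1.0736846663695423
err -0.00411952157746609
[0.5933 0.0178 0.1037] [-1.49 -3.58  0.83] [-0.744  0.4   -0.081] 11.74 1.0741 28.6
[0.5933 0.0178 0.1037] [-0.89 -3.89  2.02] [-0.795  0.446 -0.055] 12.01 1.0741 28.7
```

View pics/s16.png

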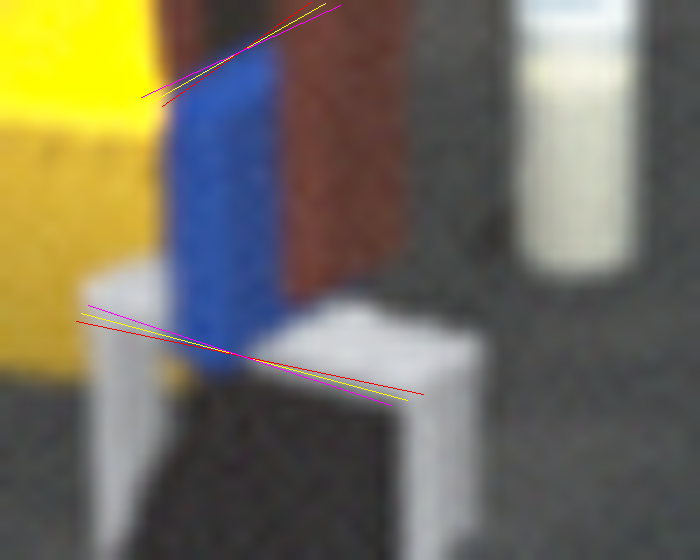

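The yaw checks out: the crossbar edge parallels the predicted line within about 2°, and the encoders read 1.0741 against a target of 1.0737. The black mirror back faces away from the beaker, as it should. Handing in while still gripping.

Run:
```python
from h import *
from rig import *
s=snapshot("side");z=pickle.load(open("side10.pkl","rb"))
print([b for b in blobs(s,(45,70,40),(80,255,255))],blobs(s,(105,120,60),(130,255,255)))
print(get_opening()*88,get_qd().round(4),get_t())
finish_job()
```

```text
[([302.96, 188.82], [299, 184, 9, 12, 90]), ([339.69, 276.57], [334, 270, 12, 15, 136]), ([272.58, 279.3], [267, 272, 12, 16, 142])] [([268.17, 185.71], [265, 182, 8, 7, 41]), ([243.55, 204.39], [240, 193, 8, 24, 132]), ([180.98, 268.83], [175, 263, 13, 13, 141]), ([177.39, 309.97], [141, 276, 66, 57, 1878])]
11.63102672675993 [ 0.0007  0.0016 -0.0011 -0.0001 -0.0005 -0.    ] 28.9
the job is handed in; nothing more can be done
```

I placed the white cover on the beaker and let go of it. I then turned the mirror by its blue fin by about 1.15 rad to face the marker. I handed in at about 29 s with the fin still gripped and the arm still.

**First grasp missed.** The fingertips really sit about 32 mm higher than the robot reports. On the first try the closed fingers pressed on the top of the knob with about 15 N. I found the offset from that contact and the side view, corrected for it, and the second grasp held.

**Cover:** contact came at 79.6 mm, against 79.7 mm expected for fully seated. It looks level, and its green knob had not moved in the side view at the end.

**Mirror:**
- **Angle:** the fin is at 1.074 rad, which matches the aim at the marker from my measured positions to within 0.001 rad.
- **Not seen directly:** the upward-looking camera's view was not available to me, so the aim rests on geometry. The crossbar in the side view agrees to about 2°.
- **Turning axis:** forces during the turn showed it about 1.5 mm from my first estimate, so I corrected the aim. About 4 N of side force remained at the end.

**Marker position:** the two cover-disc fits agreed within 1 mm, but the side view's knob reading put the marker about 10 mm off. I dropped that reading because the knob's lower part was too dark for the colour mask.

**Bystanders:** nothing looked moved in the later views I took. I measured only the blue vial at the end, and it was within a pixel of its start.

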